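# Put the spool tote away in the ramped riser

### The arm

A 6-joint arm with a two-finger parallel gripper is mounted at the origin on the work surface. World frame = base frame: x ahead of the robot, y to its left, z up, the work surface at z = 0. Lengths are in m, angles in rad, forces in N, time in s.
With the tool pointing down it reaches from about 0.25 to 0.775 m from the base axis. Payload 4 kg.
Tool frame: the origin (TCP) lies at the very end of the fingers, on their centre line; the grasp point (between the pads) lies 19 mm behind it (robot.pinch_z is the distance from the TCP to the grasp point, in m); z points along the fingers, y is the line along which they close (so a half turn about z gives the same grasp; the last joint's range is limited). The gripper opens to 94 mm and grips with 3 to 60 N. Pads are 16 mm wide; open, the fingers measure 119 mm over their backs; the gripper's body (75 mm by 177 mm) begins 78 mm behind the grasp point.
Start: joints at [1.017, 0.087, 1.371, -0, 1.684, -0.103], TCP at [0.24, 0.495, 0.206] pointing down, gripper open.
Joint ranges: [-3.1, 3.1], [-0.76, 2.03], [0.27, 2.55], [-1.08, 4.22], [0.17, 2.65], [-2.57, 2.57]. Speed limits (rad/s): [2.79, 2.79, 3.14, 3.14, 3.14, 3.14].

### API

Orientations are given as [roll, pitch, yaw] about the fixed x, y, z axes, in that order (R = Rz(yaw) Ry(pitch) Rx(roll)).
In Python, from bench import robot gives the robot as it stands.
- The arm moves only by the tool arm_command, never from a script. Its argument "targets" is one flat list of numbers, 7 for each row, row after row: the turn, a rotation vector about the tool's x, y, z in degrees, then the shift along the tool's x, y, z in mm, then the closure, from -1 (fully open) to 1 (shut). In form: [ax, ay, az, x, y, z, hand, ax, ay, az, x, y, z, hand, ...]. A call has 1 to 20 rows; each row is the pose to reach, as a shift and turn from the pose commanded when the call began, along the tool's axes at that moment; what a row does not reach only later rows make up. A row lasts 1/10 s, in which the tool goes at most 50 mm and 8.59 degrees, less where a joint would pass 70% of its speed; a pose out of reach is approached as far as the arm can. A call with a gripper value outside its range is refused whole. The fingers move at their own pace and stop on an object; the grip force is fixed at half the most. Time passes only in rows, so rows that repeat a pose let the fingers close. It gives the time, the measured TCP pose, the force, the opening and the grip force at its end, in the units of the state.
- robot.get_obs(): the state, without advancing time (a new reading comes with each control period).
- robot.snapshot(name): name is "scene" or "top" or "wrist"; returns a dict with "color" (420x560x3 uint8, red, green, blue), "range_z" (420x560 float32, m along the optical axis (not along the pixel's ray), 0 where there is no reading), "fx", "fy", "cx", "cy" (pixels), "T" (4x4, takes a point from camera to world coordinates); the wrist camera has in their place "T_tool_cam" (4x4, takes a point from camera to tool coordinates, whose origin is the TCP and whose axes are the flange's). Camera axes: x right, y down, z forward; pixel columns grow to the right and rows downward; lengths in m; the calibration is good to about 2 mm. A picture is of the moment at which its call begins: read the wrist's pose just before it.
- robot.close_job(): hands the job in; it is judged then, once.
The state is a dict: "time": time; "joint_positions": joint angles; "qvel": joint speeds; "joint_torque": joint torques, N m; "tool_pos": TCP position; "ee_rot": TCP orientation; "wrist_force": force on the tool from outside, world axes, zero at the start; "wrist_torque": the same for the moment, N m; "width": finger opening in m; "finger_force": force on a finger pad.
Only numpy, scipy, OpenCV 4.12 (cv2) and the standard library are available. Lean on these libraries where they do the work, as an engineer would, in place of code of your own. Each camera call takes 0.05 s, during which the arm holds its last target. There are 200 camera calls.

### The job

The deep tote of thread spools stands at the foot of the plywood ramp. Push it up the ramp until it has dropped down behind the lip at the top and sits flat in its bay, sliding it all the way rather than lifting it or tipping it over. Leave the shallow tray beside it where it stands.

Things in the scene. Friction and masses are not known exactly. Their poses are not given: they have to be found in the camera images.
- tote: Deep dark grey plastic tote, 100 long (its x) x 88 wide x 46 high, plain upright end faces, 0.3 to 0.65 kg, packed with six thread spools that stay in it. Origin: centre of its underside, z up. It stands on the bench before one of the riser's two lanes, within 6 mm of the lane's middle line and 5 degrees of the riser's x, its leading end 10 to 40 mm short of the ramp's foot.
- tray: Shallow tray of the same dark grey plastic, 100 x 88 and only 22 high, with steel stamps lying in it, standing before the other lane. Origin: centre of its underside.
- riser: Fixed plywood riser with a ramp. x points uphill, z up; origin at bench height under the lip's top edge, mid-width. In mm here: two lanes 106 wide, centred at y = -57 and 57, between 8 thick rails that stand 15 above the ramp and up to z = 46 beside the bays. The ramp climbs from its foot at x = -120, z = 0 to the lip's top edge at x = 0, z = 30 (14 degrees).
- bays (a point): Middle of the level bay floor behind the lip, between the two bays: at x = 62, z = 18 mm in the riser's frame, axes alike. The floor lies 12 mm below the lip and runs from the lip's upright back (x = 0) to an end board at x = 125, whose top is at z = 55. The tote sits in its bay with its centre at x = 52 to 75 in the riser's frame.
There are look-alikes about, which are no part of the job. Leave any green or orange look-alike of the tote alone.

How it is judged:
By the outcome, as a careful person would: the job done as asked, in the order asked, and still so for the second after the job is handed in, with the robot touching nothing.
It also fails if it takes over 32 s, if anything falls off the work surface, if the arm or the gripper's body presses on something with over 40 N, if the wrist force passes 120 N, or if a joint passes its speed limit or range.

## Working session

There is one attempt and no reset: what is moved stays moved. The work goes in short steps, Python scripts to look and compute and a tool call to move; the robot and the scene stay as the last step left them, time stands still between calls to the robot, and variables do not carry over. Pictures are saved under pics/ and viewed, at most 10 in all, crops included, and the job is handed in when it is done.

Besides the shell and the picture viewer there is one more tool, called after "Request:" as name(argument=value, ...) on one line, values as JSON. arm_command: Moves the arm, as the interface text tells. Its arguments: {"type":"object","properties":{"targets":{"type":"array"}},"required":["targets"]}

```bash
mkdir -p pics; python3 - <<'E'
from bench import robot
import cv2,numpy as np
o=robot.get_obs();print(o)
for n in("scene","top"):
    s=robot.snapshot(n);np.savez(n+".npz",**s);cv2.imwrite(f"pics/{n}.png",s["color"][:,:,::-1]);print(n,s["T"],s["fx"],s["cx"],s["cy"])
E
```

```text
{'time': 0.0, 'joint_positions': array([ 1.01690505e+00,  8.79356095e-02,  1.37227952e+00, -4.89811200e-05,
        1.68359391e+00, -1.03109629e-01]), 'qvel': array([ 0.00067759, -0.00031296,  0.00080984, -0.00075472, -0.00010123,
        0.00070349]), 'joint_torque': array([ 7.15681545e-04, -3.40180314e+01, -3.02427542e+01,  7.19314115e-02,
        3.30883171e-02, -1.92303301e-04]), 'tool_pos': array([0.23934448, 0.49456519, 0.20430197]), 'ee_rot': array([-3.13938303e+00, -1.79702281e-04,  2.69080535e+00]), 'wrist_force': array([-0.23285705, -1.23200511, -0.43041049]), 'wrist_torque': array([-0.00883549,  0.03925377, -0.03582473]), 'finger_force': 0.0, 'width': 0.09385340039672031}
scene [[-5.80396651e-01  6.27125248e-01 -5.19474398e-01  1.04637969e+00]
 [ 8.14333897e-01  4.47108699e-01 -3.70073122e-01  3.06128278e-01]
 [ 1.79323738e-04 -6.37814811e-01 -7.70189739e-01  8.04922439e-01]
 [ 0.00000000e+00  0.00000000e+00  0.00000000e+00  1.00000000e+00]] 442.88448982977894 284.89995055258214 205.19776986528737
top [[ 0.02381476 -0.99818532  0.05530746  0.48383055]
 [-0.99958281 -0.02287075  0.01763926 -0.06412867]
 [-0.01634233 -0.05570446 -0.99831355  0.87612584]
 [ 0.          0.          0.          1.        ]] 444.9397202945455 285.3762869177619 211.5886695102186
```

View pics/top.png

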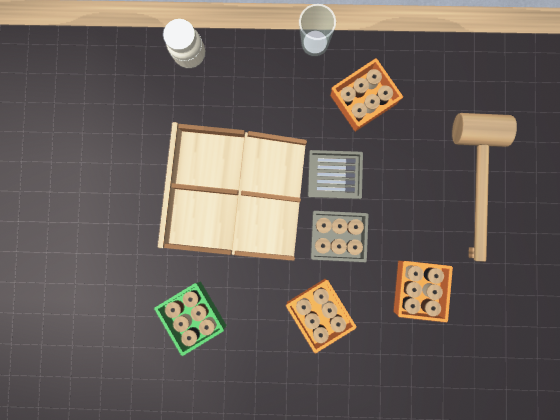

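View pics/scene.png

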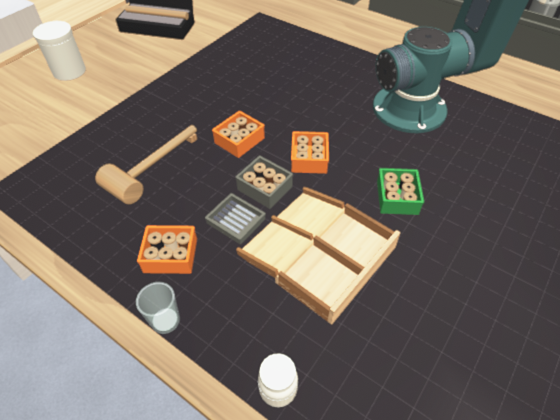

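The top view shows the tote (six spools) at about (340,236) and the tray at (335,175). The riser spans columns 160–305, uphill to image left (world +y), with the tote before the near lane. Next I fit both poses from depth.

```bash
cat > h.py <<'E'
import numpy as np,cv2
from scipy.optimize import minimize
def cloud(s):
    v,u=np.mgrid[:420,:560];z=s["range_z"];P=np.stack([(u-s["cx"])/s["fx"]*z,(v-s["cy"])/s["fy"]*z,z],-1)
    return P@s["T"][:3,:3].T+s["T"][:3,3]
def hm(x,y):
    ramp=np.where(x<0,(x+120)/4,18.)
    h=ramp.copy(); a=abs(y)
    rail=(a<4)|(a>110)
    h=np.where(rail,np.where(x<0,np.minimum(ramp+15,46),46),h)
    h=np.where(x>125,55,h)
    return np.where((x<-120)|(x>133)|(a>118),0,h)
def fit_riser(P,g):
    def c(p):
        cs,sn=np.cos(p[2]),np.sin(p[2]);d=P[:,:2]*1e3-np.array(p[:2])
        h=hm(d[:,0]*cs+d[:,1]*sn,-d[:,0]*sn+d[:,1]*cs)
        return np.minimum(abs(h-P[:,2]*1e3-p[3]),12).mean()
    best=None
    for k in range(3):
        r=minimize(c,g if best is None else best.x,method="Nelder-Mead",options=dict(initial_simplex=np.array([g if best is None else best.x]*5)+np.vstack([np.zeros(4),np.diag([8,8,.05,3])]),maxiter=400));best=r
    return best.x,best.fun
def box(P,lo,hi,c,r=.075):
    m=(P[:,2]>lo)&(P[:,2]<hi)&(np.hypot(*(P[:,:2]-c).T)<r)
    return cv2.minAreaRect((P[m,:2]*1e3).astype(np.float32)),m.sum()
E
python3 - <<'E'
from h import *
s=np.load("top.npz");C=cloud(s)
for n,(u,v) in dict(tote=(340,236),tray=(335,175),lip=(236,190),ramp=(270,225),bench=(440,380),floor=(205,220),end=(166,190)).items(): print(n,C[v,u].round(4))
Q=C[115:270,150:308].reshape(-1,3);Q=Q[np.isfinite(Q).all(1)]
g=[C[190,238,0]*1e3,C[190,238,1]*1e3,1.5,0]
p,f=fit_riser(Q,g);print("riser",p,f)
A=C.reshape(-1,3)
print("tote",box(A,.040,.055,C[236,340,:2]))
print("tray",box(A,.016,.028,C[175,335,:2],.07))
yaw=p[2];R=np.array([[np.cos(yaw),np.sin(yaw)],[-np.sin(yaw),np.cos(yaw)]])
b=box(A,.040,.055,C[236,340,:2])[0];print("in riser",R@(np.array(b[0])-p[:2]),np.degrees(yaw))
E
```

```text
tote [ 0.4868 -0.1563  0.0063]
tray [ 0.6044 -0.1433  0.0188]
lip [0.5681 0.044  0.0473]
ramp [ 0.5049 -0.0196  0.012 ]
bench [ 0.2151 -0.3535 -0.0005]
floor [0.5115 0.1061 0.0185]
end [0.5643 0.1729 0.0573]
riser [565.54126199  43.45695884   1.49120424  -0.9774235 ] 1.7177843556995982
tote (((486.9708557128906, -151.0922393798828), (103.56657409667969, 90.89350891113281), 88.55311584472656), np.int64(1289))
tray (((606.265625, -143.41961669921875), (103.1523666381836, 91.41153717041016), 89.35578918457031), np.int64(1356))
in riser [-200.18028093   62.85343584] 85.43970906783971
```

```bash
cat >> h.py <<'E'
RP=np.array([565.5,43.5]);RY=np.radians(85.44)
def w(rx,ry): return RP+np.array([rx*np.cos(RY)-ry*np.sin(RY),rx*np.sin(RY)+ry*np.cos(RY)])
def inr(p): d=np.asarray(p)[:2]-RP; return np.array([d[0]*np.cos(RY)+d[1]*np.sin(RY),-d[0]*np.sin(RY)+d[1]*np.cos(RY)])
from scipy.spatial.transform import Rotation as Ro
def delta(o,rx,ry,z,yaw):
    "tool-frame move to riser (rx,ry) mm, height z mm, pointing down, yaw deg in world"
    R0=Ro.from_euler("xyz",o["ee_rot"]);t=np.array([*w(rx,ry),z])-np.array(o["tool_pos"])*1e3
    R1=Ro.from_euler("xyz",[np.pi,0,np.radians(yaw)])
    return (R0.inv()*R1).as_rotvec(degrees=True).round(2),R0.inv().apply(t).round(1)
E
python3 - <<'E'
from h import *
from bench import robot
A=cloud(np.load("top.npz")).reshape(-1,3)
r=np.array([[*inr(p*1e3),p[2]*1e3] for p in A[(A[:,0]>.3)&(A[:,0]<.5)&(A[:,1]>-.26)&(A[:,1]<-.05)]])
m=(r[:,2]>12)&(r[:,1]>115)&(r[:,0]<-125);b=r[m];print(len(b),b[:,1].min(),b[np.argsort(b[:,1])[:5]])
m=(r[:,2]>38)&(r[:,1]<112)&(r[:,0]<-125);print(r[m].min(0),r[m].max(0))
o=robot.get_obs();print(delta(o,-200,129,80,175.44),delta(o,-200,129,12,175.44))
E
```

```text
1804 146.281914915485 [[-185.10341579  146.28191492   47.18189606]
 [-183.47891234  146.69815758   44.6723527 ]
 [-181.77498403  147.04119456   42.99822312]
 [-183.71373476  147.46775169   16.95210074]
 [-184.9863455   147.79503083   50.62427813]]
[-253.51649044   46.71775889   38.01120157] [-148.23357034  110.79942703   50.02956954]
(array([ -0.11,  -0.03, -21.27]), array([-442.4, -496.9,  125.3])) (array([ -0.11,  -0.03, -21.27]), array([-442.5, -496.8,  193.3]))
```

Request:
arm_command(targets=[0,0,-21.3,-442,-497,105,0,0,0,-21.3,-442,-497,105,0,0,0,-21.3,-442,-497,105,0,0,0,-21.3,-442,-497,105,0,0,0,-21.3,-442,-497,105,0,0,0,-21.3,-442,-497,105,0,0,0,-21.3,-442,-497,105,0,0,0,-21.3,-442,-497,105,0,0,0,-21.3,-442,-497,105,0,0,0,-21.3,-442,-497,105,0,0,0,-21.3,-442,-497,105,0,0,0,-21.3,-442,-497,105,0,0,0,-21.3,-442,-497,105,0,0,0,-21.3,-442,-497,105,0,0,0,-21.3,-442,-497,105,0,0,0,-21.3,-442,-497,105,0,0,0,-21.3,-442,-497,105,0,0,0,-21.3,-442,-497,105,0])

```text
time: 1.9
tool_pos: [0.4209, -0.1436, 0.1007]
ee_rot: [3.141, 0.001, 3.065]
wrist_force: [0.4, -0.6, 0.4]
width: 0.047
finger_force: 0.0
```

```bash
python3 - <<'E'
from h import *
from bench import robot
o=robot.get_obs();print(o["time"],o["tool_pos"],o["wrist_force"],o["width"],delta(o,-200,127,12,175.44),delta(o,-200,109,12,175.44))
s=robot.snapshot("wrist");cv2.imwrite("pics/w1.png",s["color"][:,:,::-1])
E
```

```text
1.9 [ 0.42091241 -0.14360937  0.1007496 ] [ 0.39356807 -0.59706462  0.36606067] 0.04703070331418134 (array([0.01, 0.03, 0.14]), array([-2.2, -2. , 88.8])) (array([0.01, 0.03, 0.14]), array([-20.2,  -2.1,  88.8]))
```

View pics/w1.png

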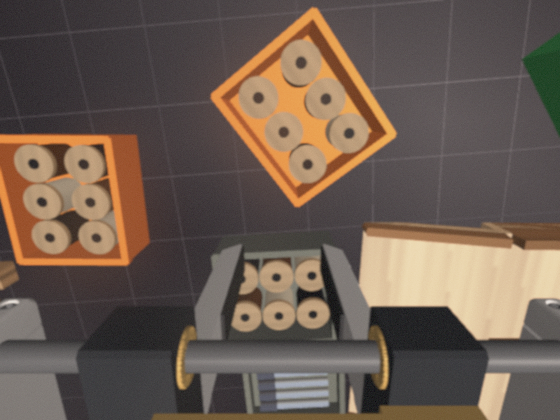

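The wrist view shows the tote under the fingers (~(280,290)). The orange tote's corner at (298,205) leaves a gap for the fingers. I lower into it and nudge the tote sideways square to the lane.

Request:
arm_command(targets=[0,0,0,-2,-2,40,0,0,0,0,-2,-2,70,0,0,0,0,-2,-2,88,0,0,0,0,-2,-2,88,0,0,0,0,-5,-2,88,0,0,0,0,-8,-2,88,0,0,0,0,-10,-2,88,0,0,0,0,-12,-2,88,0,0,0,0,-14,-2,88,0,0,0,0,-16,-2,88,0,0,0,0,-18,-2,88,0,0,0,0,-20,-2,88,0,0,0,0,-20,-2,88,0,0,0,0,-20,-2,88,0])

```text
time: 3.35
tool_pos: [0.4397, -0.1481, 0.0133]
ee_rot: [3.141, -0.003, 3.063]
wrist_force: [-5.6, 1.4, 3.9]
width: 0.0473
finger_force: 2.8
```

```bash
cat > look.py <<'E'
from h import *
from bench import robot
def tote(guess,lo=.036,hi=.055,r=.075):
    s=robot.snapshot("top");A=cloud(s).reshape(-1,3)
    b,n=box(A,lo,hi,w(*guess)/1e3,r);print("tote riser",inr(b[0]).round(1),b[1],"ang",round(b[2]-85.44,2),n)
    return s,A
E
python3 - <<'E'
from look import *
o=robot.get_obs();print(o["time"],inr(o["tool_pos"]*1e3),o["tool_pos"][2],o["wrist_force"])
s,A=tote((-200,57));cv2.imwrite("pics/t2.png",cv2.resize(s["color"][130:290,150:390,::-1],None,fx=3,fy=3))
E
```

```text
3.35 [-200.98360285  110.1585239 ] 0.013335716364084444 [-5.58163791  1.38194002  3.87800651]
tote riser [-201.8   54.5] (103.36862182617188, 89.72975158691406) ang 0.29 910
```

View pics/t2.png

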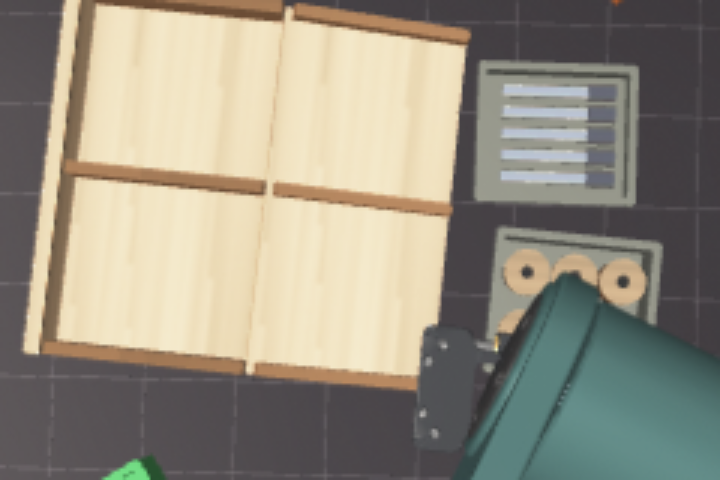

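The tote is now square to the lane, though partly hidden by the arm. I retreat, rise and turn for the push from behind.

Request:
arm_command(targets=[0,0,0,6,0,0,0,0,0,0,12,0,0,0,0,0,0,12,0,-50,0,0,0,0,12,0,-90,0,0,0,30,0,30,-90,0,0,0,90,0,80,-90,0,0,0,90,-20,90,-90,0,0,0,90,-52,90,-90,0,0,0,90,-52,90,-90,0,0,0,90,-52,90,-90,0,0,0,90,-52,90,-90,0,0,0,90,-52,90,-90,0,0,0,90,-52,90,-90,0,0,0,90,-52,90,-90,0,0,0,90,-52,90,-90,0,0,0,90,-52,90,-90,0,0,0,90,-52,90,-90,0,0,0,90,-52,90,-90,0])

```text
time: 5.2
tool_pos: [0.4997, -0.0629, 0.1027]
ee_rot: [3.141, -0.0, 1.493]
wrist_force: [0.8, 1.2, 0.5]
width: 0.0469
finger_force: 0.0
```

```bash
python3 - <<'E'
from look import *
o=robot.get_obs();print(o["time"],inr(o["tool_pos"]*1e3),o["tool_pos"][2],np.degrees(o["ee_rot"]),o["wrist_force"])
s,A=tote((-200,57));cv2.imwrite("pics/t3.png",cv2.resize(s["color"][130:330,150:450,::-1],None,fx=2.5,fy=2.5))
r=np.array([[*inr(p*1e3),p[2]*1e3] for p in A[(A[:,0]>.3)&(A[:,0]<.7)&(A[:,1]>-.36)&(A[:,1]<-.05)]])
m=(r[:,2]>12)&(r[:,2]<55)&(r[:,0]<-258)&(r[:,0]>-330)&(r[:,1]<130);print(m.sum(),r[m].min(0) if m.any() else'')
print(delta(o,-280,57,13,85.44))
C=A.reshape(420,560,3);s2=robot.snapshot("scene");B=cloud(s2).reshape(-1,3)
b,n=box(B,.040,.055,w(-200,57)/1e3);print("scene cam",inr(b[0]),b[1],b[2]-85.44)
E
```

```text
5.2 [-111.26632798   57.09884417] 0.10268071007524643 [ 1.79964019e+02 -1.28431530e-03  8.55417336e+01] [0.82641643 1.15883175 0.50859205]
tote riser [-245.1   56.5] (29.571969985961914, 92.42876434326172) ang -9.17 409
126 [-329.09402177   96.20992697   12.0542212 ]
(array([ 0.04, -0.  ,  0.1 ]), array([-168.7,   -0.3,   89.7]))
scene cam [-204.3151339    51.09528074] (107.20146942138672, 90.86314392089844) 0.5839944458007835
```

View pics/t3.png

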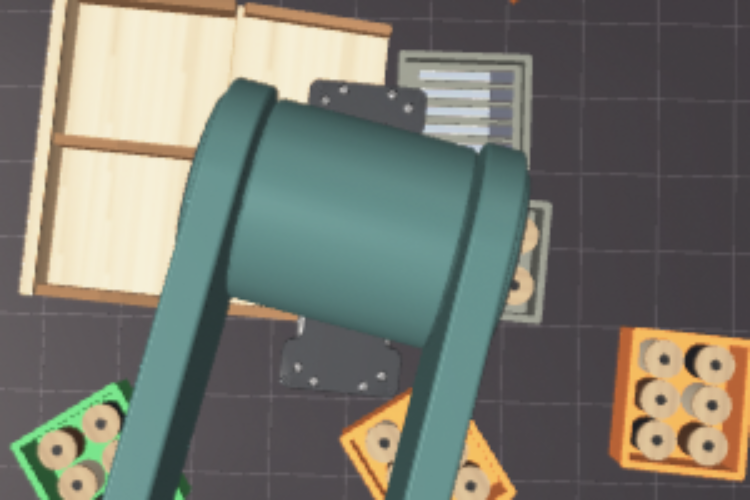

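The gripper went uphill instead of behind: it is above the tote's front, clear of everything. I move back over it to behind the tote.

Request:
arm_command(targets=[0,0,0,-50,0,0,0,0,0,0,-100,0,0,0,0,0,0,-145,0,0,0,0,0,0,-172,0,0,0,0,0,0,-172,0,0,0,0,0,0,-172,0,40,0,0,0,0,-172,0,75,0,0,0,0,-172,0,88,0,0,0,0,-172,0,88,0])

```text
time: 6.2
tool_pos: [0.4845, -0.2323, 0.0121]
ee_rot: [-3.137, -0.003, 1.493]
wrist_force: [-0.1, -0.0, 0.2]
width: 0.0469
finger_force: 0.0
```

```bash
python3 - <<'E'
from look import *
o=robot.get_obs();print(o["time"],inr(o["tool_pos"]*1e3),o["tool_pos"][2],np.degrees(o["ee_rot"]),o["wrist_force"])
s,A=tote((-200,57));
s2=robot.snapshot("scene");C=cloud(s2);B=C.reshape(-1,3)
b,n=box(B,.040,.052,w(-200,57)/1e3);print("scene cam",inr(b[0]),b[1],b[2]-85.44)
m=(abs(B[:,0]-.56)<.2)&(abs(B[:,1]-.05)<.2)&(np.array([inr(p*1e3)[0] for p in B])>-122)
print("scene riser",fit_riser(B[m],[565,43,1.49,0]))
cv2.imwrite("pics/s3.png",cv2.resize(s2["color"][130:330,170:410,::-1],None,fx=3,fy=3))
E
```

```text
6.2 [-281.34205833   58.79954327] 0.012090243754973744 [-1.79723785e+02 -1.70568955e-01  8.55384407e+01] [-0.13193159 -0.04113401  0.15543064]
tote riser [-201.8   55.1] (103.34514617919922, 91.1627197265625) ang 0.19 1770
scene cam [-210.0299008    53.32671376] (119.57230377197266, 95.39474487304688) 0.10966735839843977
scene riser (array([ 5.66759497e+02,  4.05571150e+01,  1.49062721e+00, -3.75636353e-02]), np.float64(2.4129409716575134))
```

View pics/s3.png

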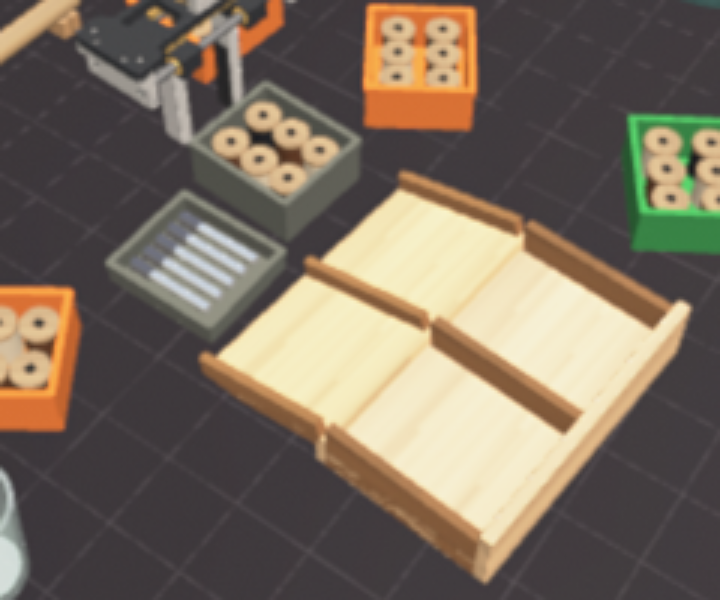

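The tote is aligned (lane offset about -2 mm, 0.2°), and the gripper is behind it. I tilt the tool 18° so the tips lead and push low.

Request:
arm_command(targets=[0,8,0,0,0,-6,0,0,16,0,5,0,-6,0,0,18,0,12,0,-6,0,0,18,0,20,0,-6,0,0,18,0,28,0,-6,0,0,18,0,36,0,-6,0,0,18,0,44,0,-6,0,0,18,0,52,0,-6,0,0,18,0,60,0,-6,0,0,18,0,68,0,-6,0,0,18,0,76,0,-6,0,0,18,0,84,0,-6,0,0,18,0,92,0,-6,0,0,18,0,100,0,-6,0,0,18,0,108,0,-6,0,0,18,0,116,0,-6,0,0,18,0,116,0,-6,0])

```text
time: 8.0
tool_pos: [0.4954, -0.1172, 0.0207]
ee_rot: [3.141, -0.314, 1.493]
wrist_force: [1.0, -3.1, 0.1]
width: 0.0472
finger_force: 1.1
```

```bash
python3 - <<'E'
from look import *
o=robot.get_obs();print(o["time"],inr(o["tool_pos"]*1e3),o["tool_pos"][2],np.degrees(o["ee_rot"]),o["wrist_force"])
s2=robot.snapshot("scene");cv2.imwrite("pics/s4.png",cv2.resize(s2["color"][110:310,170:410,::-1],None,fx=3,fy=3))
s,A=tote((-108,57),.040,.075,.08)
E
```

```text
8.0 [-165.81320954   57.1451908 ] 0.02074535969033953 [179.95859783 -18.00620007  85.56809553] [ 0.95657732 -3.09321624  0.05502733]
tote riser [-116.7   55.9] (120.2430191040039, 90.95513153076172) ang 0.02 1880
```

View pics/s4.png

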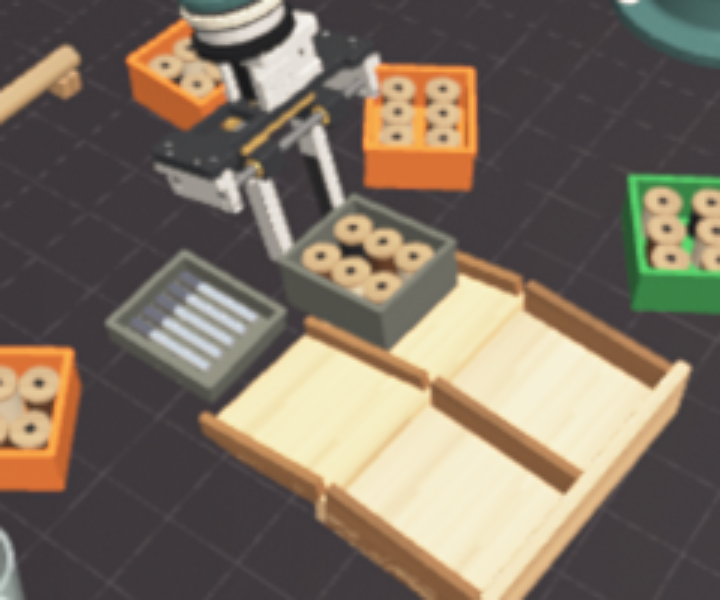

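The scene view shows the tote entering the lane straight, nose on the ramp near (390,320), with the fingers low on its tail. I keep pushing up the ramp.

Request:
arm_command(targets=[0,0,0,7.6,0,2.5,0,0,0,0,16,0,3,0,0,0,0,24,0,3.6,0,0,0,0,32,0,4.2,0,0,0,0,40.5,0,4.7,0,0,0,0,48.5,0,5.3,0,0,0,0,57,0,5.9,0,0,0,0,65,0,6.5,0,0,0,0,73.5,0,6.1,0,0,0,0,82,0,5.7,0,0,0,0,91,0,5.3,0,0,0,0,99,0,5,0,0,0,0,107.5,0,5.5,0,0,0,0,115,0,8,0,0,0,0,123,0,10.5,0,0,0,0,123,0,10.5,0])

```text
time: 9.7
tool_pos: [0.5055, 0.0032, 0.0502]
ee_rot: [3.139, -0.317, 1.493]
wrist_force: [-0.6, -0.5, -0.2]
width: 0.0471
finger_force: 0.0
```

```bash
python3 - <<'E'
from look import *
o=robot.get_obs();print(o["time"],inr(o["tool_pos"]*1e3),o["tool_pos"][2],np.degrees(o["ee_rot"]),o["wrist_force"])
s2=robot.snapshot("scene");cv2.imwrite("pics/s5.png",cv2.resize(s2["color"][110:310,170:410,::-1],None,fx=3,fy=3))
s,A=tote((10,57),.057,.095,.08)
E
```

```text
9.7 [-44.95201573  56.57764449] 0.050156848543025497 [179.87145025 -18.17192413  85.56877123] [-0.63942104 -0.53250129 -0.23494502]
tote riser [ 8.4 54.2] (127.37875366210938, 91.25379180908203) ang 0.03 2077
```

View pics/s5.png

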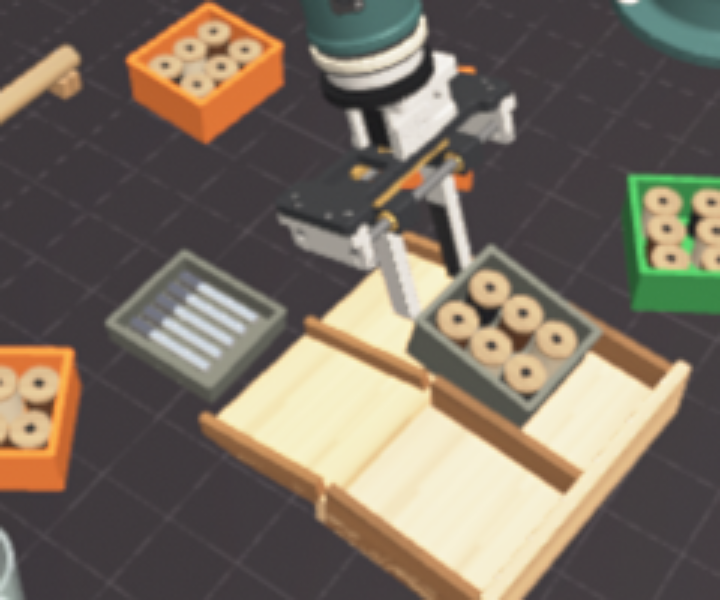

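The tote has rocked nose-down over the lip (tail at about (430,330)), as expected. I push slowly until the tail drops in.

Request:
arm_command(targets=[0,0,0,5.7,0,1.9,0,0,0,0,11.5,0,3.7,0,0,0,0,17,0,5.6,0,0,0,0,23,0,7.4,0,0,0,0,28.5,0,9.3,0,0,0,0,34,0,11,0,0,0,0,40,0,13,0,0,0,0,45.5,0,15,0,0,0,0,51.5,0,17,0,0,0,0,51.5,0,17,0,0,0,0,51.5,0,17,0])

```text
time: 10.9
tool_pos: [0.5092, 0.0563, 0.0486]
ee_rot: [3.141, -0.316, 1.492]
wrist_force: [0.2, -1.1, -0.6]
width: 0.0475
finger_force: 0.1
```

```bash
cat > fin.py <<'E'
from look import *
import sys
o=robot.get_obs();print(o["time"],inr(o["tool_pos"]*1e3),o["tool_pos"][2],o["wrist_force"])
s2=robot.snapshot("scene");cv2.imwrite(sys.argv[1],cv2.resize(s2["color"][110:310,170:410,::-1],None,fx=3,fy=3))
s,A=tote((64,57),.059,.080,.075)
r=np.array([[*inr(p*1e3),p[2]*1e3] for p in A[(abs(A[:,0]-.51)<.09)&(abs(A[:,1]-.1)<.09)]])
m=(r[:,2]>58)&(r[:,2]<80)&(abs(r[:,1]-57)<48)
for a in range(-10,130,15):
    k=m&(abs(r[:,0]-a)<8)
    if k.any():print(a,np.percentile(r[k,2],[10,50,90]).round(1))
E
python3 fin.py pics/s6.png
```

```text
10.9 [ 8.31045955 57.12432378] 0.04864147517343878 [ 0.15070419 -1.0679063  -0.61311678]
tote riser [70.6 54. ] (105.60340118408203, 91.04097747802734) ang -0.05 1053
20 [59.1 64.  66.1]
35 [58.3 59.8 64.6]
50 [58.5 60.  65.1]
65 [58.4 59.8 65.1]
80 [58.4 59.7 65.5]
95 [58.3 59.5 64.6]
110 [58.5 62.2 66.2]
125 [59.  64.6 66.7]
```

View pics/s6.png

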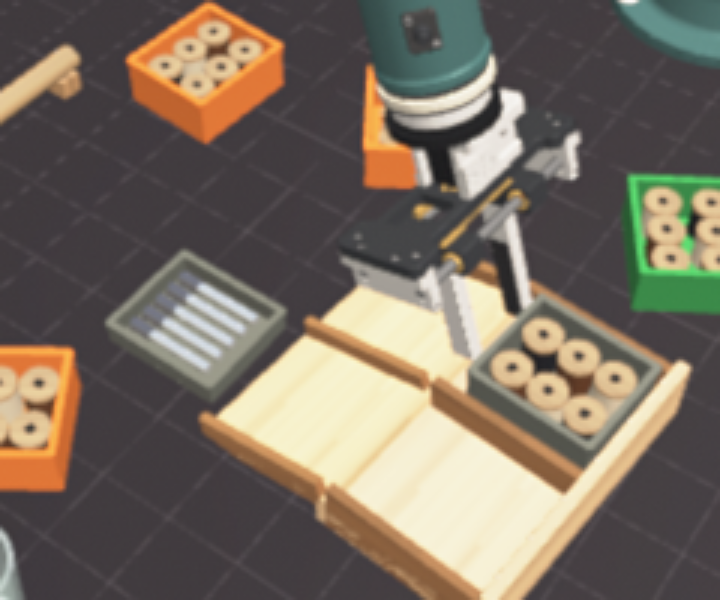

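The tote sits flat (rim at 64–66 mm front and rear, as it should be), with its centre at x ≈ 70. I back off and rise.

Request:
arm_command(targets=[0,0,0,-10,0,-3,0,0,0,0,-30,0,-10,0,0,0,0,-45,0,-30,0,0,0,0,-45,0,-70,0,0,0,0,-45,0,-110,0,0,0,0,-45,0,-110,0,0,0,0,-45,0,-110,0,0,0,0,-45,0,-110,0])

```text
time: 11.8
tool_pos: [0.5021, -0.0211, 0.1376]
ee_rot: [-3.139, -0.315, 1.491]
wrist_force: [0.7, -0.4, -0.2]
width: 0.047
finger_force: 0.0
```

```bash
python3 fin.py pics/s7.png; python3 - <<'E'
from look import *
A=cloud(robot.snapshot("scene")).reshape(-1,3)
for n in("scene",):
    A0=cloud(np.load(n+".npz")).reshape(-1,3)
    for a in(A0,A): print(box(a,.016,.028,np.array([.606,-.143]),.07))
E
```

```text
11.8 [-69.46719017  58.05981947] 0.13762363611694065 [ 0.73613715 -0.40559186 -0.23424137]
tote riser [70.6 54. ] (107.2064208984375, 91.05268096923828) ang -0.06 1196
20 [59.8 64.3 66.1]
35 [58.4 59.5 65. ]
50 [58.4 59.9 65.2]
65 [58.4 59.6 64.9]
80 [58.4 59.9 65.3]
95 [58.4 59.7 64.8]
110 [58.6 62.  65.8]
125 [58.5 64.3 66.3]
(((608.5253295898438, -145.27706909179688), (106.26988983154297, 92.93075561523438), 89.0542984008789), np.int64(928))
(((608.2378540039062, -145.267822265625), (105.11241149902344, 93.5302963256836), 89.4305191040039), np.int64(904))
```

The tote is at rest and level in its bay, the tray has not moved, and the arm is clear.

```bash
python3 -c "
from bench import robot
print(robot.close_job())"
```

```text
the job is handed in; nothing more can be done
None
```

The job is handed in at about 12 s: the tote was slid up the ramp and sits flat in its bay (centre about x = 70 mm, allowed 52–75), the tray stayed where it was, and the arm is clear; no verdict came back.

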